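# Snap the knight away in its display box

## Robot

A 6-joint arm with a two-finger parallel gripper is mounted at the origin on the work surface. World frame = base frame: x ahead of the robot, y to its left, z up, the work surface at z = 0. Lengths are in m, angles in rad, forces in N, time in s.
With the tool pointing down it reaches from about 0.3 to 0.875 m from the base axis. Payload 6.4 kg.
Tool frame: the origin (TCP) lies midway between the tips of the shut fingers; the grasp point (between the pads) lies 19 mm behind it; z points along the fingers, y is the line along which they close (so a half turn about z gives the same grasp; the last joint's range is limited). The gripper opens to 85 mm and grips with 20 to 120 N. Pads are 22 mm wide; open, the fingers measure 114 mm over their backs; the gripper's body (76 mm by 85 mm) begins 54 mm behind the grasp point. The pads swing forward as they close: fully open they stand 13 mm farther back than shut.
Start: joints at [1.03, 0.181, 1.607, -0, 1.354, -0.206], TCP at [0.189, 0.543, 0.231] pointing down, gripper open.
Joint ranges: [-2.99, 2.99], [-0.89, 2.07], [0.3, 2.58], [-1.14, 4.28], [0, 2.63], [-3.12, 3.12]. Speed limits (rad/s): [2.57, 2.57, 3.01, 3.14, 3.14, 3.14].

## Interface

Orientations are given as a unit quaternion [w, x, y, z].
In Python, from bench import status, camera, ctrl gives the robot as it stands. The module is installed in compiled form; this text tells all that it offers.
- The arm moves only by the shell command python3 -m handwheel 'ROWS'. ROWS is JSON, a list that holds one entry, the list of rows, each a list of 7 numbers: the opening, from -1 (shut) to 1 (fully open), then the shift along the tool's x, y, z in cm, then the turn, a rotation vector about the tool's x, y, z in degrees. A call has 1 to 10 rows; each row is the pose to reach, as a shift and turn from the pose commanded when the call began, along the tool's axes at that moment; what a row does not reach only later rows make up. A row lasts 1/8 s, in which the tool goes at most 62.5 mm and 10.7 degrees, less where a joint would pass 70% of its speed; a pose out of reach is approached as far as the arm can. A call with a gripper value outside its range is refused whole. The fingers move at their own pace and stop on an object; the grip force is fixed at half the most. Time passes only in rows, so rows that repeat a pose let the fingers close. It gives the time, the measured TCP pose, the force, the opening and the grip force at its end, in the units of the state.
- status.get_obs(): the state, without advancing time (a new reading comes with each control period).
- camera(name): name is "side" or "top" or "wrist"; returns a dict with "frame" (480x640x3 uint8, blue, green, red), "depth" (480x640 float32, m along the optical axis (not along the pixel's ray), 0 where there is no reading), "fx", "fy", "cx", "cy" (pixels), "extrinsics" (4x4, takes a point from camera to world coordinates); the wrist camera has in their place "hand_eye" (4x4, takes a point from camera to tool coordinates, whose origin is the TCP and whose axes are the flange's). Camera axes: x right, y down, z forward; pixel columns grow to the right and rows downward; lengths in m; the calibration is good to about 2 mm. A picture is of the moment at which its call begins: read the wrist's pose just before it.
- ctrl.hand_in(): hands the job in; it is judged then, once.
The state is a dict: "time_s": time; "q": joint angles; "dq": joint speeds; "joint_efforts": joint torques, N m; "eef_pos": TCP position; "eef_rot": TCP orientation; "wrist_force": force on the tool from outside, world axes, zero at the start; "torque": the same for the moment, N m; "opening": opening from 0.0 (shut) to 1.0 (fully open); "grasp_force": force on a finger pad.
Only numpy, scipy, OpenCV 4.12 (cv2) and the standard library are available. Lean on these libraries where they do the work, as an engineer would, in place of code of your own. Each camera call takes 0.05 s, during which the arm holds its last target. There are 200 camera calls.

## Task

Stand the black knight miniature upright on the floor of the clear display box, then swing the box's door fully shut, and then press each of the four snap tabs around the door's rim until it clicks flat. Leave the wizard, the dice and the pinch pot where they are.

Things in the scene. Friction and masses are not known exactly. Their poses are not given: they have to be found in the camera images.
- case: Clear polycarbonate display box with grey plastic trim, fixed to the work surface. Outside 150 mm (its x) by 190 mm (its y), rim 74 mm high, walls 4 mm, inside 142 by 182 mm. Origin: centre of its underside; x points to the hinge side (away from the robot), -x to the door's free side, z up.
- case_floor (a point): Centre of the inside floor of the display box, 6 mm above the work surface.
- door_hinge (a point): Middle of the door's hinge line, which runs along the box's y axis on the far (+x) rim, 74 mm above the work surface.
- door (a joint): Angle of the clear swing door, the box's top: 0 = shut flat on the rim, 1.57 = upright on the far rim, at most 1.9 rad. 150 mm from hinge to free edge, 190 wide, 5 thick, 0.15 kg. Stiff hinge: stays where it is left; under 4 N at the free edge moves it. Its outer face is the top when shut and looks away from the robot when open.
- door_edge (a point): Middle of the door's free edge, on the outer face; moves with the door. No tab lies within 40 mm of it to either side.
- knight_mid (a point): Black plastic miniature of a knight with a shield and a visored helmet, loose, 35 g, 64 mm tall on a round base of 34 mm diameter. This point is its centre, 32 mm above the underside. Torso 24 mm wide across the shoulders (its y), 18 deep, 20 to 46 mm above the underside; shield on its -x side. Grip it across the shoulders about 40 mm up. z is up.
- wizard_mid (a point): Black plastic miniature of a wizard with a cone robe and a pointed hat, 71 mm tall on the same 34 mm base; this point is its centre, 35 mm up. Not part of the job: leave it.
- pot: Ceramic pinch pot, 72 mm in diameter, 42 mm high, loose; origin at the centre of its underside. Leave it.
- die_a: Dark wooden die with white pips, 22 mm, loose; origin at the centre of its underside. Leave it.
- die_b: Dark wooden die with white pips, 22 mm, loose; origin at the centre of its underside. Leave it.
- tab_front_left (a joint): Grey snap tab, 24 mm wide, 26 long, 4 thick, hinged 8 mm inside the door's edge, reaching 18 mm past it. 0 rad = standing up (outer end 11 mm proud), 0.45 = flat, engaged. With the door shut it snaps over a bead on the box: under 0.25 it springs back up, beyond it clicks flat and stays; takes up to 8 N, 18 mm from its hinge. This one: on the door's free edge (towards the robot), 55 mm to +y of its middle.
- tab_front_left_press (a point): Where to press that tab: on its top face, 18 mm from its hinge line (10 mm outside the door's edge), straight down with the door shut. With tab engaged and door shut this spot is 83 mm above the work surface, about 8 mm higher while the tab is up. Tab on the door's free edge (towards the robot), 55 mm to +y of its middle.
- tab_front_right (a joint): Grey snap tab, 24 mm wide, 26 long, 4 thick, hinged 8 mm inside the door's edge, reaching 18 mm past it. 0 rad = standing up (outer end 11 mm proud), 0.45 = flat, engaged. With the door shut it snaps over a bead on the box: under 0.25 it springs back up, beyond it clicks flat and stays; takes up to 8 N, 18 mm from its hinge. This one: on the door's free edge (towards the robot), 55 mm to -y of its middle.
- tab_front_right_press (a point): Where to press that tab: on its top face, 18 mm from its hinge line (10 mm outside the door's edge), straight down with the door shut. With tab engaged and door shut this spot is 83 mm above the work surface, about 8 mm higher while the tab is up. Tab on the door's free edge (towards the robot), 55 mm to -y of its middle.
- tab_left (a joint): Grey snap tab, 24 mm wide, 26 long, 4 thick, hinged 8 mm inside the door's edge, reaching 18 mm past it. 0 rad = standing up (outer end 11 mm proud), 0.45 = flat, engaged. With the door shut it snaps over a bead on the box: under 0.25 it springs back up, beyond it clicks flat and stays; takes up to 8 N, 18 mm from its hinge. This one: on the door's +y side edge, 85 mm from the hinge line.
- tab_left_press (a point): Where to press that tab: on its top face, 18 mm from its hinge line (10 mm outside the door's edge), straight down with the door shut. With tab engaged and door shut this spot is 83 mm above the work surface, about 8 mm higher while the tab is up. Tab on the door's +y side edge, 85 mm from the hinge line.
- tab_right (a joint): Grey snap tab, 24 mm wide, 26 long, 4 thick, hinged 8 mm inside the door's edge, reaching 18 mm past it. 0 rad = standing up (outer end 11 mm proud), 0.45 = flat, engaged. With the door shut it snaps over a bead on the box: under 0.25 it springs back up, beyond it clicks flat and stays; takes up to 8 N, 18 mm from its hinge. This one: on the door's -y side edge, 85 mm from the hinge line.
- tab_right_press (a point): Where to press that tab: on its top face, 18 mm from its hinge line (10 mm outside the door's edge), straight down with the door shut. With tab engaged and door shut this spot is 83 mm above the work surface, about 8 mm higher while the tab is up. Tab on the door's -y side edge, 85 mm from the hinge line.
There are look-alikes about, which are no part of the job. Leave any red look-alike of the part that bears knight_mid alone.

How it is judged:
On the way, in this order (a step that is already met when the one before it is completed fails the run):
1. the knight stands upright on the floor of the box (x of knight_mid in the frame of case between -0.057 and 0.057 m and y of knight_mid in the frame of case between -0.077 and 0.077 m and z of knight_mid in the frame of case between 0.033 and 0.043 m and angle between knight_mid's own z axis and vertical below 0.15 rad), for 0.3 s.
2. the door is fully shut with the knight inside (all of step 1 and value of joint door below 0.03 rad), for 0.2 s.
3. all four snap tabs are engaged with the door shut (all of step 2 and value of joint each of tab_front_left, tab_front_right, tab_left, tab_right above 0.38 rad), for 0.2 s.
At the end, for the whole second after the job is handed in: The knight stands upright (within 0.15 rad) on the floor inside the box, the door is shut (under 0.03 rad) and all four tabs are pressed flat (over 0.38 of 0.45 rad) (all of step 3); the robot touches nothing.
It fails at once if the wizard is moved more than 30 mm (distance of wizard_mid from where it was at the start of the episode above 0.03 m).
It fails at once if the pinch pot is moved more than 30 mm (distance of pot from where it was at the start of the episode above 0.03 m).
It fails at once if the first die is moved more than 30 mm (distance of die_a from where it was at the start of the episode above 0.03 m).
It fails at once if the second die is moved more than 30 mm (distance of die_b from where it was at the start of the episode above 0.03 m).
It also fails if it takes over 64 s, if anything falls off the work surface, if the arm or the gripper's body presses on something with over 40 N, if the wrist force passes 120 N, or if a joint passes its speed limit or range.

## Working session

There is one attempt and no reset: what is moved stays moved. The work goes in short steps, Python scripts to look and compute and a shell command to move; the robot and the scene stay as the last step left them, time stands still between calls to the robot, and variables do not carry over. Pictures are saved under pics/ and viewed, at most 11 in all, crops included, and the job is handed in when it is done.

```bash
mkdir -p pics; cat > h.py <<'E'
from bench import status, camera, ctrl
import numpy as np, cv2
from scipy.spatial.transform import Rotation as R
def tool():
    s=status.get_obs(); q=s["eef_rot"]; T=np.eye(4); T[:3,:3]=R.from_quat([q[1],q[2],q[3],q[0]]).as_matrix(); T[:3,3]=s["eef_pos"]; return T
def snap(n,f):
    T=tool(); c=camera(n); cv2.imwrite("pics/"+f+".png",c["frame"])
    E=c["extrinsics"] if n!="wrist" else T@c["hand_eye"]
    np.savez(""+f+".npz",d=c["depth"],E=E,k=[c["fx"],c["fy"],c["cx"],c["cy"]]); return c
def px(f,u,v,z=None):
    a=np.load(""+f+".npz"); fx,fy,cx,cy=a["k"]; E=a["E"]
    r=np.array([(u-cx)/fx,(v-cy)/fy,1])
    if z is None:
        w=a["d"][v-1:v+2,u-1:u+2]; d=np.median(w[w>0]) if (w>0).any() else 0
    else: d=(z-E[2,3])/(E[:3,:3]@r)[2]
    return (E@np.r_[r*d,1])[:3].round(4)
def rel(p):  # world target TCP -> tool-axis shift cm
    T=tool(); return (T[:3,:3].T@(np.array(p)-T[:3,3])*100).round(2)
E
python3 - <<'E'
from h import *
snap("top","top0"); snap("side","side0"); print(tool().round(3), status.get_obs()["opening"])
for f in("top0","side0"): print(np.load(f+".npz")["E"].round(3))
E
```

```text
[[-0.944  0.329 -0.001  0.189]
 [ 0.329  0.944 -0.001  0.543]
 [ 0.    -0.002 -1.     0.23 ]
 [ 0.     0.     0.     1.   ]] 0.9965270319059073
[[-9.000e-03 -9.980e-01  6.400e-02  4.500e-01]
 [-1.000e+00  9.000e-03  1.000e-03 -5.800e-02]
 [-2.000e-03 -6.400e-02 -9.980e-01  1.149e+00]
 [ 0.000e+00  0.000e+00  0.000e+00  1.000e+00]]
[[ 0.837 -0.304  0.456  0.011]
 [-0.547 -0.453  0.704 -0.808]
 [-0.007 -0.838 -0.545  0.672]
 [ 0.     0.     0.     1.   ]]
```

View pics/top0.png

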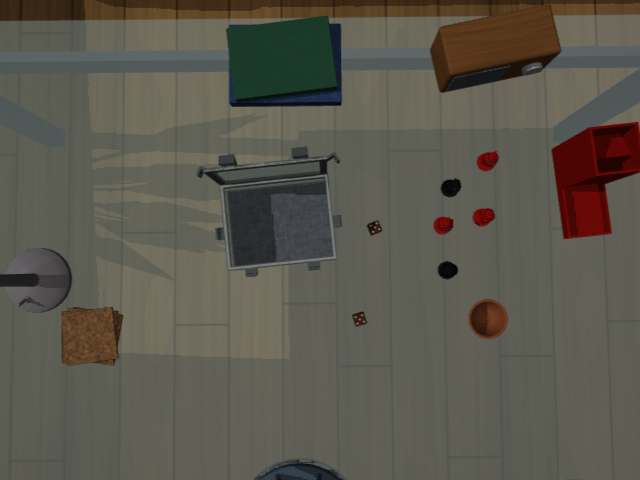

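View pics/side0.png

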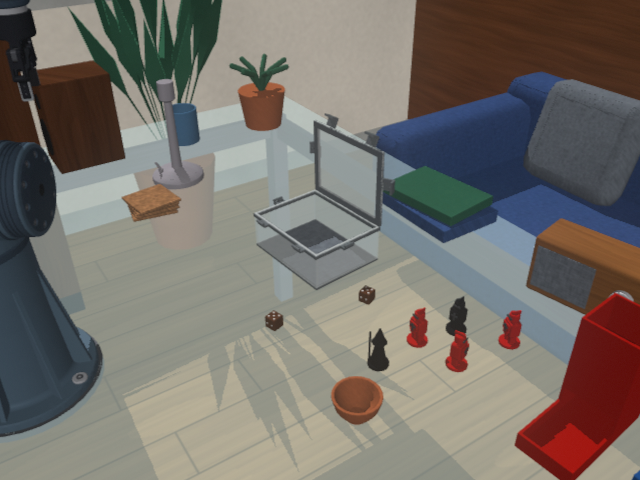

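Candidates: reds at top (487,160), (443,225) and (483,216); black at (447,270), which is side (378,350) with a pointed hat and staff, so the wizard; black at (450,187), which is side (458,315), so the knight. I'll check that in one close crop and measure.

```bash
python3 - <<'E'
from h import *
a=cv2.imread("pics/top0.png"); b=cv2.imread("pics/side0.png")
A=cv2.resize(a[162:212,425:475],(400,400),interpolation=3); B=cv2.resize(b[285:345,428:488],(400,400),interpolation=3)
C=cv2.resize(a[140:285,190:350],(640,580),interpolation=3)
cv2.imwrite("pics/c1.png",np.hstack([A,B])); cv2.imwrite("pics/c2.png",C)
for u,v in [(450,187),(447,270),(443,225),(487,160),(488,318)]: print(u,v,px("top0",u,v),px("top0",u,v,0.06))
print(px("side0",458,315), px("side0",457,331))
E
```

```text
450 187 [ 0.6078 -0.2796  0.0474] [ 0.606 -0.277  0.06 ]
447 270 [ 0.458  -0.2702  0.0513] [ 0.458  -0.2685  0.06  ]
443 225 [ 0.5385 -0.2643  0.0536] [ 0.538  -0.2631  0.06  ]
487 160 [ 0.6564 -0.3476  0.0477] [ 0.6541 -0.3444  0.06  ]
488 318 [ 0.369  -0.3528  0.006 ] [ 0.3728 -0.3389  0.06  ]
[ 0.6049 -0.2967  0.0431] [ 0.5569 -0.3406  0.0653]
```

View pics/c1.png

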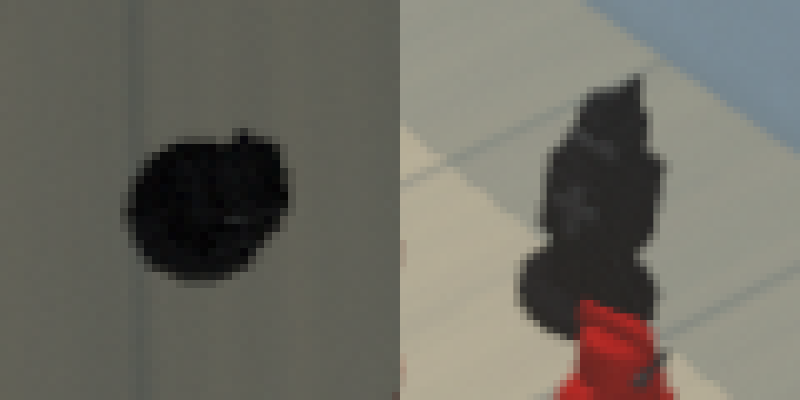

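View pics/c2.png

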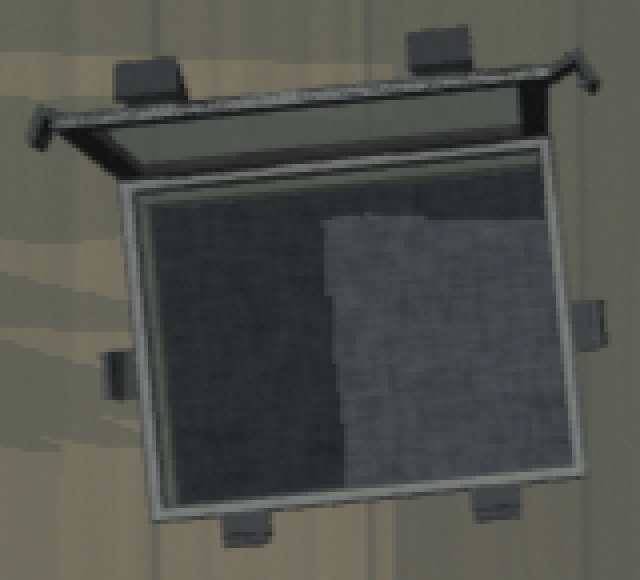

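The crop confirms the knight: at (450,187) it has an emblem shield and a plumed helmet. The box rim is rotated about 6°, with corners in full-image pixels at (220.5,186), (327,175), (336,258.5) and (228.5,270). The door is open and leaning back.

```bash
python3 - <<'E'
from h import *
P=[px("top0",*q,0.074) for q in [(220.5,185.7),(327,175),(335.7,258.5),(228.5,270)]]
P=np.array(P); print(P); c=P.mean(0); ey=(P[0]-P[1])+(P[3]-P[2]); ex=(P[0]-P[3])+(P[1]-P[2])
print(c,[np.linalg.norm(P[i]-P[(i+1)%4]).round(4) for i in range(4)],np.degrees([np.arctan2(ex[1],ex[0]),np.arctan2(-ey[0],ey[1])]))
print(px("side0",318,123),px("side0",380,152))
print(rel([.56,-.26,.32])); c=camera("wrist"); print(c["hand_eye"].round(3),c["fx"])
E
```

```text
[[ 0.6101  0.1308  0.074 ]
 [ 0.6274 -0.0574  0.074 ]
 [ 0.4797 -0.0713  0.074 ]
 [ 0.4613  0.1165  0.074 ]]
[0.544625 0.02965  0.074   ] [np.float64(0.189), np.float64(0.1484), np.float64(0.1887), np.float64(0.1495)] [5.43303657 5.42379209]
[0.6113 0.1149 0.2247] [ 0.6296 -0.0517  0.2238]
[-61.44 -63.62  -8.87]
[[ 0.    -0.951 -0.308  0.078]
 [ 1.     0.001 -0.001  0.   ]
 [ 0.001 -0.308  0.951 -0.143]
 [ 0.     0.     0.     1.   ]] 400.40645935356105
```

```bash
python3 -m handwheel '[[[1,0,0,-9,0,0,0],[1,-61,-64,-9,0,0,0],[1,-61,-64,-9,0,0,0],[1,-61,-64,-9,0,0,0],[1,-61,-64,-9,0,0,0],[1,-61,-64,-9,0,0,0],[1,-61,-64,-9,0,0,0],[1,-61,-64,-9,0,0,0],[1,-61,-64,-9,0,0,0],[1,-61,-64,-9,0,0,0]]]'
python3 -c "
from h import *
print(rel([.56,-.26,.32]),tool().round(3))"
```

```text
time_s: 1.4
eef_pos: [0.4219, 0.0292, 0.3114]
eef_rot: [0.0, 0.167, 0.986, 0.0]
wrist_force: [1.4, 0.3, 0.6]
opening: 1.002
grasp_force: 0.0
[-22.55 -22.77  -0.85] [[-0.944  0.329  0.001  0.422]
 [ 0.329  0.944  0.     0.029]
 [-0.001  0.    -1.     0.311]
 [ 0.     0.     0.     1.   ]]
```

```bash
python3 -m handwheel '[[[1,-22.5,-22.8,-0.8,0,0,0],[1,-22.5,-22.8,-0.8,0,0,0],[1,-22.5,-22.8,-0.8,0,0,0],[1,-22.5,-22.8,-0.8,0,0,0],[1,-22.5,-22.8,-0.8,0,0,0],[1,-22.5,-22.8,-0.8,0,0,0],[1,-22.5,-22.8,-0.8,0,0,0]]]'
python3 -c "
from h import *
print(tool().round(3)); c=snap('wrist','w1')"
```

```text
time_s: 2.28
eef_pos: [0.5588, -0.2581, 0.3184]
eef_rot: [-0.001, 0.167, 0.986, 0.001]
wrist_force: [-0.1, 0.2, 0.4]
opening: 1.0
grasp_force: 0.0
[[-0.944  0.329 -0.001  0.559]
 [ 0.329  0.944  0.001 -0.258]
 [ 0.002  0.001 -1.     0.318]
 [ 0.     0.     0.     1.   ]]
```

View pics/w1.png

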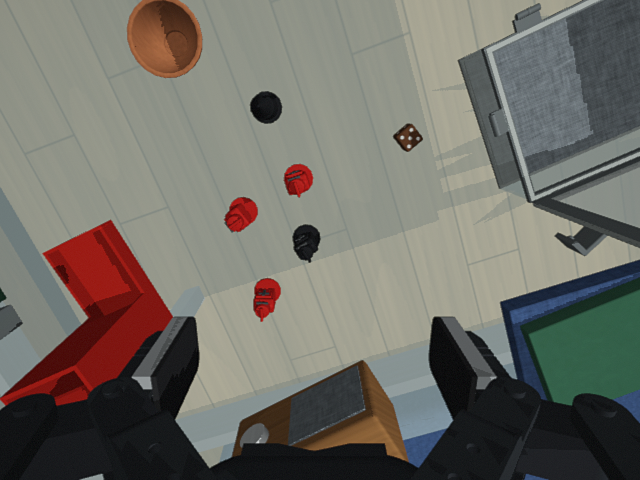

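The view shows the knight at (306,242), the wizard at (266,107), and reds at (298,180), (241,213) and (266,297). I'll enlarge the knight to read its yaw.

```bash
python3 - <<'E'
from h import *
a=cv2.imread("pics/w1.png"); c=a[217:267,276:336]
c=np.clip(c.astype(float)*2.2,0,255).astype(np.uint8)
cv2.imwrite("pics/c3.png",cv2.resize(c,(720,600),interpolation=2))
E
```

```text
(no output)
```

View pics/c3.png

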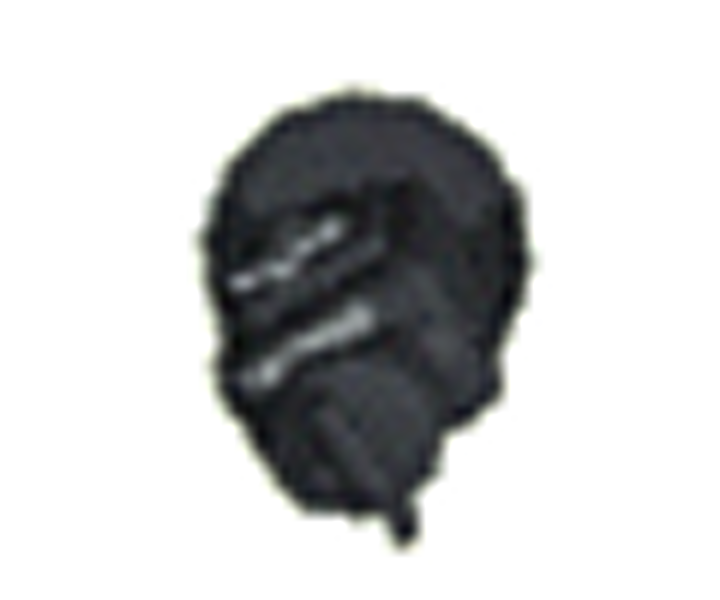

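```bash
python3 - <<'E'
from h import *
f=lambda x,y,z:px("w1",276+x/12-.5,217+y/12-.5,z)
b=f(365,250,.003); print("base",b)
for p,q,z in [((235,283),(340,228),.05),((250,380),(370,315),.055)]:
    d=f(*q,z)-f(*p,z); print(d,np.degrees(np.arctan2(-d[0],d[1])))
d=f(400,520,.06)-f(330,410,.06); print("plume",np.degrees(np.arctan2(d[1],d[0])))
T=tool(); print("tool y yaw",np.degrees(np.arctan2(-T[0,1],T[1,1])))
print(rel([b[0],b[1],.15]))
E
```

```text
base [ 0.6154 -0.2877  0.003 ]
[-0.0017  0.0107  0.    ] 9.027612950714708
[-0.0022  0.0122  0.    ] 10.222168633635997
plume 11.49656301758581
tool y yaw -19.168768597419565
[-6.36 -1.04 16.88]
```

```bash
python3 -m handwheel '[[[0.2,-6.4,-1,5,0,0,-10],[0.2,-6.4,-1,11,0,0,-20],[0.2,-6.4,-1,17,0,0,-29],[0.2,-6.4,-1,19,0,0,-29],[0.2,-6.4,-1,19,0,0,-29],[0.2,-6.4,-1,19,0,0,-29],[0.2,-6.4,-1,19,0,0,-29]]]'
python3 -c "
from h import *
T=tool(); print(T.round(3)); print(rel([.615,-.288,.021]));c=snap('wrist','w2')"
```

```text
time_s: 3.2
eef_pos: [0.6177, -0.289, 0.1325]
eef_rot: [0.002, -0.086, 0.996, -0.002]
wrist_force: [0.2, 0.7, 0.5]
opening: 0.598
grasp_force: 0.0
[[-0.985 -0.171  0.004  0.618]
 [-0.171  0.985 -0.003 -0.289]
 [-0.003 -0.003 -1.     0.132]
 [ 0.     0.     0.     1.   ]]
[ 0.29  0.18 11.15]
```

View pics/w2.png

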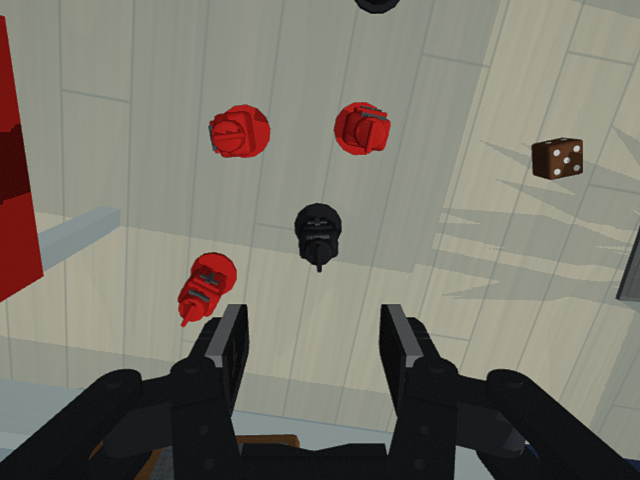

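The knight sits squarely between the fingers at (319,235), with its plume aligned to the tool x axis. Descend and grip.

```bash
python3 -m handwheel '[[[0.2,0.3,0.2,5,0,0,0],[0.2,0.3,0.2,9,0,0,0],[0.2,0.3,0.2,11.1,0,0,0],[0.2,0.3,0.2,11.1,0,0,0],[-1,0.3,0.2,11.1,0,0,0],[-1,0.3,0.2,11.1,0,0,0],[-1,0.3,0.2,11.1,0,0,0],[-1,0.3,0.2,11.1,0,0,0],[-1,0.3,0.2,11.1,0,0,0],[-1,0.3,0.2,11.1,0,0,0]]]'
python3 -c "
from h import *
T=tool(); print(T.round(3))"
```

```text
time_s: 4.5
eef_pos: [0.6147, -0.2882, 0.021]
eef_rot: [0.002, -0.086, 0.996, -0.001]
wrist_force: [0.1, 0.0, 7.1]
opening: 0.27
grasp_force: 59.5
[[-0.985 -0.171  0.004  0.615]
 [-0.171  0.985 -0.003 -0.288]
 [-0.003 -0.003 -1.     0.021]
 [ 0.     0.     0.     1.   ]]
```

```bash
python3 -m handwheel '[[[-1,0,0,-5,0,0,0],[-1,0,0,-10,0,0,0],[-1,0,0,-14,0,0,0],[-1,0,0,-14,0,0,0],[-1,5,0,-14,0,0,0],[-1,9,3,-14,0,0,0],[-1,9,3,-14,0,0,0]]]'
python3 -c "
from h import *
T=tool(); print(T.round(3)); print(rel([.515,-.02,.16]),rel([.53,.028,.16]),status.get_obs()['opening'])"
```

```text
time_s: 5.38
eef_pos: [0.5151, -0.27, 0.1558]
eef_rot: [-0.002, -0.085, 0.996, 0.002]
wrist_force: [1.3, -0.0, 0.9]
opening: 0.265
grasp_force: 58.9
[[-0.985 -0.17  -0.005  0.515]
 [-0.17   0.985  0.004 -0.27 ]
 [ 0.004  0.005 -1.     0.156]
 [ 0.     0.     0.     1.   ]]
[-4.24 24.64 -0.31] [-6.53 29.12 -0.3 ] 0.2651474317490834
```

```bash
python3 -m handwheel '[[[-1,-1,6,-0.5,0,0,0],[-1,-2,12,-0.5,0,0,0],[-1,-3.2,18,-0.5,0,0,0],[-1,-4.5,24,-0.5,0,0,0],[-1,-6,28,-0.5,0,0,0],[-1,-6.5,29.1,-0.5,0,0,0],[-1,-6.5,29.1,-0.5,0,0,0],[-1,-6.5,29.1,-0.5,0,0,0]]]'
python3 -c "
from h import *
T=tool(); print(T.round(3)); print(rel([.53,.028,.028]),status.get_obs()['opening'])"
```

```text
time_s: 6.38
eef_pos: [0.5338, 0.0238, 0.1631]
eef_rot: [-0.0, -0.085, 0.996, -0.0]
wrist_force: [-0.3, -0.5, 0.3]
opening: 0.267
grasp_force: 59.1
[[-0.986 -0.169 -0.     0.534]
 [-0.169  0.986 -0.     0.024]
 [ 0.    -0.    -1.     0.163]
 [ 0.     0.     0.     1.   ]]
[ 0.3   0.49 13.51] 0.26748080884022224
```

```bash
python3 -m handwheel '[[[-1,0.3,0.5,5,0,0,0],[-1,0.3,0.5,10,0,0,0],[-1,0.3,0.5,12.5,0,0,0],[-1,0.3,0.5,13.5,0,0,0],[-1,0.3,0.5,13.5,0,0,0],[-1,0.3,0.5,13.5,0,0,0]]]'
python3 -c "
from h import *
T=tool(); print(T.round(3));s=status.get_obs(); print(s['wrist_force'],s['opening'])"
```

```text
time_s: 7.12
eef_pos: [0.5308, 0.0286, 0.0292]
eef_rot: [0.001, -0.085, 0.996, -0.0]
wrist_force: [0.5, -0.0, -0.9]
opening: 0.273
grasp_force: 59.1
[[-0.986 -0.17   0.002  0.531]
 [-0.17   0.986 -0.     0.029]
 [-0.002 -0.001 -1.     0.029]
 [ 0.     0.     0.     1.   ]]
[ 0.47929876 -0.03053287 -0.85007515] 0.27325641169759124
```

```bash
python3 -m handwheel '[[[-1,0,0,0.2,0,0,0],[-1,0,0,0.2,0,0,0],[0.2,0,0,0.2,0,0,0],[0.2,0,0,0.2,0,0,0],[0.2,0,0,0.2,0,0,0],[0.2,0,0,0.2,0,0,0],[0.2,0,0,-5,0,0,0],[0.2,0,0,-11,0,0,0],[0.2,0,0,-17,0,0,0],[0.2,0,0,-20,0,0,0]]]'
python3 -c "
from h import *
T=tool(); print(T.round(3)); snap('side','s2'); c=snap('wrist','w3')
import cv2
a=cv2.imread('pics/s2.png')[90:320,230:430];b=cv2.imread('pics/w3.png')
cv2.imwrite('pics/c4.png',np.hstack([cv2.resize(a,(400,460)),cv2.resize(b,(400,300))[:,:] if 0 else cv2.copyMakeBorder(cv2.resize(b,(400,300)),0,160,0,0,0)]))"
```

```text
time_s: 8.38
eef_pos: [0.5313, 0.0293, 0.2324]
eef_rot: [0.003, -0.086, 0.996, -0.001]
wrist_force: [0.5, -0.0, -0.1]
opening: 0.598
grasp_force: 0.0
[[-0.985 -0.171  0.005  0.531]
 [-0.171  0.985 -0.001  0.029]
 [-0.005 -0.002 -1.     0.232]
 [ 0.     0.     0.     1.   ]]
```

View pics/c4.png

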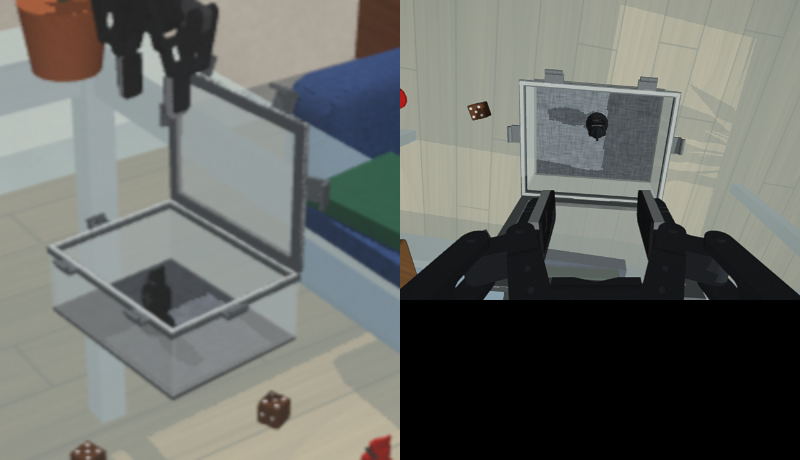

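The knight stands in the box. Next, go over the door and behind it with the fingers shut.

```bash
python3 -m handwheel '[[[-1,0,0,-5,0,0,4.4],[-1,0,0,-10,0,0,4.4],[-1,-5,0,-10.5,0,0,4.4],[-1,-10,0,-10.5,0,0,4.4],[-1,-15.3,-1.2,-10.5,0,0,4.4],[-1,-15.3,-1.2,-10.5,0,0,4.4],[-1,-15.3,-1.2,-10.5,0,0,4.4],[-1,-15.3,-1.2,-10.5,0,0,4.4]]]'
python3 -c "
from h import *
T=tool(); print(T.round(3)); print(rel([.684,.043,.2]),status.get_obs()['opening'])
print(px('top0',202.5,170,.224),px('top0',327.5,158,.224))
H=np.array([.6193,.0367,.074]);e=np.array([.9955,.0947,0]);z=np.array([0,0,1])
for d in [100,90,75,60,45,30,15,7,0]:
  t=np.radians(d); n=np.sin(t)*e+np.cos(t)*z
  p=H+.135*(-np.cos(t)*e+np.sin(t)*z)+.005*n+.011*e; print(d,p.round(3),((p-H)@e).round(3))
"
```

```text
time_s: 9.48
eef_pos: [0.6818, 0.0438, 0.3339]
eef_rot: [0.0, -0.047, 0.999, -0.0]
wrist_force: [-0.0, 0.4, 0.0]
opening: -0.002
grasp_force: 0.0
[[-0.996 -0.095  0.001  0.682]
 [-0.095  0.996 -0.     0.044]
 [-0.001 -0.    -1.     0.334]
 [ 0.     0.     0.     1.   ]]
[-0.2  -0.1  13.39] -0.0020114368609815683
[0.612  0.1319 0.224 ] [ 0.6287 -0.0585  0.224 ]
100 [0.658 0.04  0.206] 0.039
90 [0.635 0.038 0.209] 0.016
75 [0.6   0.035 0.206] -0.019
60 [0.567 0.032 0.193] -0.052
45 [0.539 0.029 0.173] -0.081
30 [0.516 0.027 0.146] -0.103
15 [0.502 0.026 0.114] -0.118
7 [0.497 0.025 0.095] -0.122
0 [0.496 0.025 0.079] -0.124
```

```bash
python3 -m handwheel '[[[-1,0,0,6,0,0,0],[-1,0,0,11,0,0,0],[-1,0,0,12.9,0,0,0],[-1,0,0,12.9,0,0,0],[-1,0,0,12.9,0,0,0]]]'
python3 -m handwheel '[[[-1,2.5,0,0,0,0,0],[-1,4.7,0,0,0,0,0],[-1,6.5,0,0,0,0,0],[-1,8.2,0,0.2,0,0,0],[-1,10,0,0.6,0,0,0],[-1,11.5,0,1.2,0,0,0],[-1,11.5,0,1.2,0,0,0]]]'
python3 -c "
from h import *
T=tool(); print(T.round(3)); c=snap('side','s3');a=c['frame'][60:320,200:460]; cv2.imwrite('pics/c5.png',cv2.resize(a,(520,520)))"
```

```text
time_s: 10.1
eef_pos: [0.6842, 0.0435, 0.2077]
eef_rot: [0.002, -0.047, 0.999, -0.0]
wrist_force: [-0.2, -0.0, -0.5]
opening: 0.0
grasp_force: 0.0
time_s: 10.98
eef_pos: [0.5688, 0.0327, 0.1945]
eef_rot: [0.002, -0.047, 0.999, -0.0]
wrist_force: [0.1, -0.0, -0.4]
opening: -0.0
grasp_force: 0.0
[[-0.996 -0.094  0.003  0.569]
 [-0.094  0.996 -0.     0.033]
 [-0.003 -0.001 -1.     0.195]
 [ 0.     0.     0.     1.   ]]
```

View pics/c5.png

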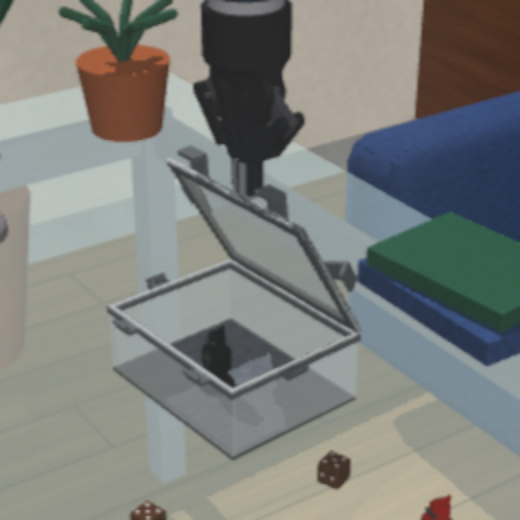

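The fingers are pulling the door and it is at about 60°. Continue along the arc.

```bash
python3 -m handwheel '[[[-1,1.5,0,1,0,0,0],[-1,2.9,0,2.1,0,0,0],[-1,4.2,0,3.5,0,0,0],[-1,5.2,0,4.9,0,0,0],[-1,6,0,6.5,0,0,0],[-1,6.6,0,8.1,0,0,0],[-1,7,0,10,0,0,0],[-1,7.2,0,11.3,0,0,0],[-1,7.2,0,11.7,0,0,0],[-1,7.2,0,11.7,0,0,0]]]'
```

```text
time_s: 12.28
eef_pos: [0.4962, 0.0261, 0.0784]
eef_rot: [-0.001, -0.048, 0.999, -0.0]
wrist_force: [-18.8, 1.1, 40.0]
opening: -0.002
grasp_force: 19.7
```

```bash
python3 -m handwheel '[[[-1,0,0,-2,0,0,0],[-1,0,0,-5,0,0,0],[-1,0,0,-5,0,0,0]]]'
python3 -c "
from h import *
T=tool(); e=np.array([.9955,.0947]);f=np.array([-.0947,.9955]);C=np.array([.5446,.0297])
for n,x,y in [('fl',-.087,.055),('fr',-.087,-.055),('l',-.01,.107),('r',-.01,-.107)]:
  p=C+x*e+y*f; print(n,p.round(4),rel([*p,.12]))
print(T[:3,3]); snap('top','t2');c=snap('side','s4');a=c['frame'][150:330,220:460];b=cv2.imread('pics/t2.png')[150:285,190:370]
cv2.imwrite('pics/c6.png',np.hstack([cv2.resize(a,(400,300)),cv2.resize(b,(400,300))]))
for q in [(280,212),(240,225),(320,215),(285,255),(251,272),(314,266)]: print(q,px('t2',*q))"
```

```text
time_s: 12.65
eef_pos: [0.4985, 0.0257, 0.1272]
eef_rot: [0.002, -0.047, 0.999, -0.001]
wrist_force: [0.2, 0.3, -1.2]
opening: -0.001
grasp_force: 0.0
fl [0.4528 0.0762] [4.07 5.46 0.7 ]
fr [ 0.4632 -0.0333] [ 4.07 -5.54  0.71]
l [0.5245 0.1353] [-3.62 10.66  0.73]
r [ 0.5448 -0.0778] [ -3.63 -10.74   0.76]
[0.49847179 0.02571808 0.12724369]
(280, 212) [ 0.5204 -0.0053  0.4754]
(240, 225) [0.5054 0.0371 0.4873]
(320, 215) [ 0.5561 -0.0445  0.0782]
(285, 255) [ 0.4726 -0.0113  0.4847]
(251, 272) [0.4547 0.0287 0.46  ]
(314, 266) [ 0.4666 -0.0336  0.0922]
```

View pics/c6.png

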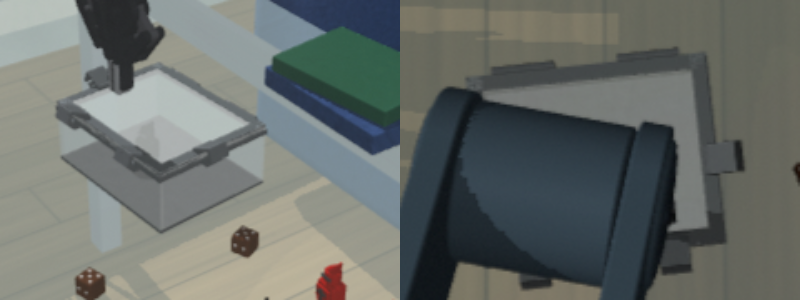

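The door is shut (its face reads z=0.078), and the front-right tab reads (0.467,-0.034,0.092), standing up as predicted. Press front left, then front right.

```bash
python3 -m handwheel '[[[-1,4.1,5.5,0,0,0,0],[-1,4.1,5.5,0,0,0,0],[-1,4.1,5.5,2.5,0,0,0],[-1,4.1,5.5,4,0,0,0],[-1,4.1,5.5,4.6,0,0,0],[-1,4.1,5.5,4.6,0,0,0]]]'
python3 -m handwheel '[[[-1,0,0,-4,0,0,0],[-1,0,-5,-4,0,0,0],[-1,0,-11,-4,0,0,0],[-1,0,-11,-4,0,0,0],[-1,0,-11,-2,0,0,0],[-1,0,-11,-0.6,0,0,0],[-1,0,-11,0,0,0,0],[-1,0,-11,0,0,0,0]]]'
```

```text
time_s: 13.5
eef_pos: [0.4497, 0.0769, 0.0815]
eef_rot: [-0.002, -0.047, 0.999, 0.0]
wrist_force: [-18.6, 0.9, 40.4]
opening: 0.002
grasp_force: 20.1
time_s: 14.5
eef_pos: [0.4603, -0.0323, 0.0816]
eef_rot: [-0.002, -0.048, 0.999, -0.0]
wrist_force: [-16.9, 0.0, 35.8]
opening: -0.003
grasp_force: 18.2
```

```bash
python3 -m handwheel '[[[-1,0,0,-4,0,0,0],[-1,-4,-2.6,-4,0,0,0],[-1,-8,-5.3,-4,0,0,0],[-1,-8,-5.3,-4,0,0,0],[-1,-8,-5.3,-2,0,0,0],[-1,-8,-5.3,-0.6,0,0,0],[-1,-8,-5.3,0,0,0,0],[-1,-8,-5.3,0,0,0,0]]]'
python3 -m handwheel '[[[-1,0,0,-4,0,0,0],[-1,0,6,-4,0,0,0],[-1,0,12,-4,0,0,0],[-1,0,18,-4,0,0,0],[-1,0,21.4,-4,0,0,0],[-1,0,21.4,-4,0,0,0],[-1,0,21.4,-2,0,0,0],[-1,0,21.4,-0.6,0,0,0],[-1,0,21.4,0,0,0,0],[-1,0,21.4,0,0,0,0]]]'
python3 -m handwheel '[[[-1,0,0,-6,0,0,0],[-1,6,6,-12,0,0,0],[-1,10,12,-16,0,0,0],[-1,12,18,-16,0,0,0],[-1,14,24,-16,0,0,0],[-1,14,24,-16,0,0,0],[-1,14,24,-16,0,0,0]]]'
python3 -c "
from h import *
snap('top','t3');c=snap('side','s5');a=c['frame'][170:300,240:400];b=cv2.imread('pics/t3.png')[150:285,190:350]
cv2.imwrite('pics/c7.png',np.hstack([cv2.resize(a,(400,325)),cv2.resize(b,(400,325))]))
e=np.array([.9955,.0947]);f=np.array([-.0947,.9955]);C=np.array([.5446,.0297])
A=np.load('t3.npz');E=np.linalg.inv(A['E']);k=A['k']
for n,x,y in [('fl',-.088,.055),('fr',-.088,-.055),('l',-.01,.107),('r',-.01,-.107),('door',0,-.03)]:
  p=E@np.r_[C+x*e+y*f,.084,1]; u,v=int(round(k[0]*p[0]/p[2]+k[2])),int(round(k[1]*p[1]/p[2]+k[3])); print(n,u,v,px('t3',u,v))
"
```

```text
time_s: 15.5
eef_pos: [0.5455, -0.0778, 0.0822]
eef_rot: [-0.0, -0.048, 0.999, -0.001]
wrist_force: [-9.1, -0.7, 27.5]
opening: 0.001
grasp_force: 13.6
time_s: 16.75
eef_pos: [0.5251, 0.1352, 0.0822]
eef_rot: [-0.001, -0.047, 0.999, 0.0]
wrist_force: [-13.0, 1.8, 29.7]
opening: -0.0
grasp_force: 14.9
time_s: 17.62
eef_pos: [0.3615, 0.3629, 0.2393]
eef_rot: [-0.0, -0.05, 0.999, 0.0]
wrist_force: [-0.1, -0.7, -0.4]
opening: 0.003
grasp_force: 0.0
fl 251 275 [0.4522 0.0761 0.082 ]
fr 314 269 [ 0.4616 -0.0334  0.0825]
l 217 234 [0.5241 0.1353 0.082 ]
r 339 221 [ 0.5448 -0.0776  0.0824]
door 295 220 [ 0.5477 -0.0006  0.0782]
```

View pics/c7.png

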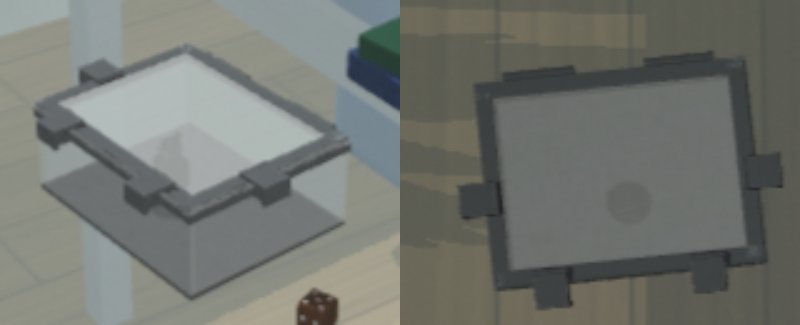

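All four tabs read flat (z about 0.082 to 0.083), the door is shut, and the knight is inside. The robot is clear, so I'll hand in.

```bash
python3 -c "
from bench import ctrl
print(ctrl.hand_in())"
```

```text
the job is handed in; nothing more can be done
None
```

The knight stands in the box, the door is shut and all four tabs measured flat, and I handed the job in after about 18 s of robot time; the hand-in returned no verdict.

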